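Refit and grease the pivot of the eyelet press

TASK

Slide the steel collar and then the wide flat washer down the upright pin of the press's pivot block, each fully home and let go. Then take the push-type grease gun from its wooden stand, press its nose squarely onto the tilted brass nipple until the nipple snaps fully down, and keep it pressed there: finish while still holding the gun against the nipple's spring. Leave the awl, the pliers and the wooden block with the wire where they are.

Things in the scene. Friction and masses are not known exactly. Their poses are not given: they have to be found in the camera images.
- block: Fixed grey pivot block of the press: plate 110 (x) x 200 (y) x 12 mm. Origin: centre of its underside, on the table; z up. The pin stands at (0, +55 mm); at (4, -55 mm) a square boss 46 mm wide, 42 mm high, with a 26 mm round stub and the tilted nipple. Its -x side faces the robot (yaw within 25 degrees).
- pin_foot (a point): Foot of the upright round pin, on its axis at the plate's upper face (12 mm above the table). The pin is 15 mm in diameter with a domed top.
- pin_top (a point): Top of the same pin, 42 mm above the plate, 54 mm above the table.
- collar_center (a point): Steel collar (the narrower, taller ring), outside diameter 38, hole 19, height 18 mm, 80 g, loose, starts lying flat on the table. Point: its centre, half-way up; z is its hole's axis. Home on the pin: its centre is 9 mm above the plate.
- washer_center (a point): Steel washer (the wider, flatter ring), outside diameter 48, hole 19, thickness 8 mm, 70 g, loose, starts lying flat on the table. Point: its centre, half-way up; z is its hole's axis. Home: flat on the collar, its centre 22 mm above the plate.
- gun_grip (a point): Round grease gun, 130 mm long, 240 to 390 g, nose down in the stand. Point: on its axis, middle of the black grip, 100 mm from the mouth; z runs from nose to rear. From the mouth: nose 23 mm diameter for 26 mm, barrel 32 mm to 66 mm, shoulder 44 mm to 73 mm, grip 28 mm to 130 mm (then a 6 mm button, look only). Taken by the grip, fingers pointing along the gun towards the nose.
- gun_mouth (a point): Centre of the mouth of the gun's nose, same axes. The mouth is a round socket 12 mm deep that narrows in steps: 18 mm wide for the first 3 mm, 15 mm for the next 3 mm, 13 mm down to its flat floor.
- stand: Fixed wooden stand 90 x 90 x 72 mm with an upright through hole of 36 mm; the gun's barrel hangs in it with the shoulder resting on the top. Origin: centre of its underside. The gun must rise about 70 mm straight up to come free.
- nipple_tip (a point): Tip of the tilted brass nipple, a round-ended stem with a 10 mm head, 28 mm out of its stub; z points outwards along its axis, which leans 25 degrees from vertical to the block's -x side (towards the robot). It moves along -z when pressed. The tip meets the socket's floor when the mouth is 12 mm past the tip.
- nipple (a joint): How far the nipple is pushed in, in m: 0 out, 0.009 at its stop. Spring: 4 N at first touch, about 10 N at 1.5 to 2 mm, then it gives way with a snap (2.5 N at 6.5 mm), then stiffens: about 7 N at 7.8 mm, 14 N at 8.4 mm; it springs out again when let go. Snapped down: the last 2.5 mm (0.0065 to 0.009).
- awl: Bystander: awl with a wooden handle, 160 mm long, lying on the table. Origin on the table at its middle. Leave it.
- wireblock: Bystander: wooden cube 60 mm with a bent wire on top, 142 mm high in all. Origin: centre of its underside. Leave it.
- pliers: Bystander: pliers with blue handles, about 155 mm long, lying flat. Origin at the pivot, on the table. Leave them.
Things that resemble listed ones, but are neither listed nor needed, are in the scene too. Of the things that look like the part that bears collar_center, take the one that is nearest to the robot's base at the start.

How it is judged:
On the way, in this order (a step that is already met when the one before it is completed fails the run):
1. the collar is fully home on the pin and let go (z of collar_center in the frame of block below 0.0235 m and horizontal distance between collar_center and pin_foot below 0.005 m and angle between collar_center's own z axis and vertical below 0.1 rad and contact force between the fingers and collar below 0.1 N and contact force between the fingers and washer below 0.1 N), for 0.2 s.
2. the washer lies flat on the collar on the pin and is let go (all of step 1 and z of washer_center in the frame of block between 0.0315 and 0.0365 m and horizontal distance between washer_center and pin_foot below 0.005 m and angle between washer_center's own z axis and vertical below 0.1 rad), for 0.2 s.
3. the gun's nose is pressed squarely on the nipple, past the snap (value of joint nipple above 0.0065 m and contact force between gun and nipple above 2 N and angle between the z axis of gun_grip and the z axis of nipple_tip, either way round below 0.15 rad and contact force between the fingers and gun above 2 N and contact force between gun and stand below 0.1 N), for 0.3 s.
At the end, for the whole second after the job is handed in: Gun still in the fingers, off the stand, square to the nipple within 0.15 rad, pushing it in over 6.5 mm with over 2 N; let-go collar flat on the plate and washer flat on it (each within 2.5 mm of home height), within 5 mm of the pin axis, level within 0.1 rad (all of step 2 and all of step 3); the arm keeps its last pose, push and grip.
It fails at once if the awl is moved by more than 30 mm (distance of awl from where it was at the start of the episode above 0.03 m).
It fails at once if the wireblock is moved by more than 30 mm (distance of wireblock from where it was at the start of the episode above 0.03 m).
It fails at once if the pliers is moved by more than 30 mm (distance of pliers from where it was at the start of the episode above 0.03 m).
It also fails if it takes over 67 s, if anything falls off the work surface, if the arm or the gripper's body presses on something with over 40 N, if the wrist force passes 120 N, or if a joint passes its speed limit or range.

ROBOT

A 7-joint arm with a two-finger parallel gripper is mounted at the origin on the work surface. World frame = base frame: x ahead of the robot, y to its left, z up, the work surface at z = 0. Lengths are in m, angles in rad, forces in N, time in s.
With the tool pointing down it reaches from about 0.425 to 0.875 m from the base axis. Payload 4.7 kg.
Tool frame: the origin (TCP) lies between the finger pads; the fingertips stand 14 mm ahead of it and the grasp point (between the pads) lies 5 mm behind it; z points along the fingers, y is the line along which they close (so a half turn about z gives the same grasp; the last joint's range is limited). The gripper opens to 87 mm and grips with 3 to 60 N. Pads are 19 mm wide; open, the fingers measure 117 mm over their backs; the gripper's body (75 mm by 190 mm) begins 51 mm behind the grasp point.
Start: joints at [-1.178, 0.321, -0.07, 1.45, 0.023, 1.371, -0.057], TCP at [0.24, 0.604, 0.237] pointing down, gripper open.
Joint ranges: [-2.86, 2.86], [-0.3, 2.09], [-1.38, 1.24], [0.06, 2.45], [-1.56, 4.7], [0.09, 2.05], [-2.69, 2.69]. Speed limits (rad/s): [2.57, 2.57, 3.14, 3.14, 3.14, 3.14, 3.14].

INTERFACE

Orientations are given as a rotation vector (axis times angle).
In Python, from bench import ctrl gives the robot as it stands.
- The arm moves only by the tool step_arm, never from a script. Its argument "commands" is a list of rows, each an object with "travel": the shift along the tool's x, y, z in m, a list of three; "turn": the turn, a rotation vector about the tool's x, y, z in degrees, a list of three. A call has 1 to 5 rows; each row is the pose to reach, as a shift and turn from the pose commanded when the call began, along the tool's axes at that moment; what a row does not reach only later rows make up. A row lasts 1/10 s, in which the tool goes at most 50 mm and 8.59 degrees, less where a joint would pass 70% of its speed; a pose out of reach is approached as far as the arm can. A call with a gripper value outside its range is refused whole. "gripper" is the opening, from 0 (shut) to 1 (fully open), set as the call begins (left out, the last holds). The fingers move at their own pace and stop on an object; "force" is the grip in N (left out, the last holds). Time passes only in rows, so rows that repeat a pose let the fingers close. It gives the time, the measured TCP pose, the force, the opening and the grip force at its end, in the units of the state.
- ctrl.get_state(): the state, without advancing time (a new reading comes with each control period).
- ctrl.get_image(name): name is "scene" or "top"; returns the picture (384x512x3 uint8, red, green, blue); there is no depth.
- ctrl.camera_model(name): a dict with "fx", "fy", "cx", "cy" (pixels), "k1" (the pictures are not rectified: a ray, as slopes to the right and down, at radius r is drawn at 1 + k1 r^2 times it, then the intrinsics apply), "R" (3x3) and "t" (3): a world point X has camera coordinates R X + t. Camera axes: x right, y down, z forward; pixel columns grow to the right and rows downward; lengths in m; the calibration is good to about 2 mm. A picture is of the moment at which its call begins. camera_model takes no time and is no camera call.
- ctrl.close_job(): hands the job in; it is judged then, once.
The state is a dict: "time": time; "joint_positions": joint angles; "qd": joint speeds; "joint_torque": joint torques, N m; "position": TCP position; "tool_rot": TCP orientation; "ft_force": force on the tool from outside, world axes, zero at the start; "torque": the same for the moment, N m; "grip_width": opening from 0.0 (shut) to 1.0 (fully open); "grip_force": force on a finger pad.
Only numpy, scipy, OpenCV 4.12 (cv2) and the standard library are available. Lean on these libraries where they do the work, as an engineer would, in place of code of your own. Each camera call takes 0.05 s, during which the arm holds its last target. There are 200 camera calls.

## Working session

There is one attempt and no reset: what is moved stays moved. The work goes in short steps, Python scripts to look and compute and a tool call to move; the robot and the scene stay as the last step left them, time stands still between calls to the robot, and variables do not carry over. Pictures are saved under pics/ and viewed, at most 10 in all, crops included, and the job is handed in when it is done.

Besides the shell and the picture viewer there is one more tool, called as name(argument=value, ...), one argument or row to a line, values as JSON. step_arm: Moves the arm, as the interface text tells. Its arguments: {"type":"object","properties":{"commands":{"type":"array"},"gripper":{"type":"number"},"force":{"type":"number"}},"required":["commands"]}

```bash
ls; mkdir -p pics; cat > h.py <<'E'
import numpy as np,cv2
from bench import ctrl
from scipy.spatial.transform import Rotation as Ro
def cam(n):
    m=ctrl.camera_model(n); return m,np.array(m['R']),np.array(m['t'])
def proj(n,X):
    m,R,t=cam(n); c=R@np.array(X,float)+t; s=c[:2]/c[2]; s=s*(1+m['k1']*(s@s))
    return np.array([m['fx']*s[0]+m['cx'],m['fy']*s[1]+m['cy']])
def ray(n,p):
    m,R,t=cam(n); d=np.array([(p[0]-m['cx'])/m['fx'],(p[1]-m['cy'])/m['fy']]); s=d.copy()
    for _ in range(20): s=d/(1+m['k1']*(s@s))
    return -R.T@t, R.T@np.array([s[0],s[1],1])
def onz(n,p,z):
    o,d=ray(n,p); return o+d*(z-o[2])/d[2]
def tri(pa,pb,a='scene',b='top'):
    o,d=ray(a,pa);q,e=ray(b,pb); s=np.linalg.lstsq(np.c_[d,-e],q-o,rcond=None)[0]
    A,B=o+d*s[0],q+e*s[1]; return (A+B)/2,np.linalg.norm(A-B)
def loc(dw):  # world shift -> tool axes
    return Ro.from_rotvec(ctrl.get_state()['tool_rot']).inv().apply(dw)
def shot(n,f):
    im=ctrl.get_image(n); cv2.imwrite('pics/'+f+'.png',im[:,:,::-1]); return im
E
python3 - <<'E'
from h import *
a=shot('scene','s0');b=shot('top','t0')
for n in('scene','top'):
    m,R,t=cam(n);print(n,m['fx'],m['k1'],-R.T@t,R[2])
s=ctrl.get_state();print(s['position'],s['tool_rot'],s['time'],s['grip_width'],Ro.from_rotvec(s['tool_rot']).as_matrix())
E
```

```text
pics
scene 460.3500916156995 0.019192992762965815 [ 1.50395777 -0.02916686  0.78395732] [-0.79007535  0.01742552 -0.61276202]
top 464.2327068069501 -0.028217635833455452 [ 0.534281   -0.02664672  1.46876208] [ 0.0618476  -0.00740268 -0.99805815]
[0.24022452 0.60346426 0.23555881] [-5.91321514e-01 -3.08520153e+00  2.73905946e-03] 0.1 1.0001081051645135 [[-9.29133278e-01  3.69744560e-01 -5.57621075e-04]
 [ 3.69744968e-01  9.29131785e-01 -1.66873421e-03]
 [-9.89019339e-05 -1.75665408e-03 -9.99998452e-01]]
```

View pics/s0.png

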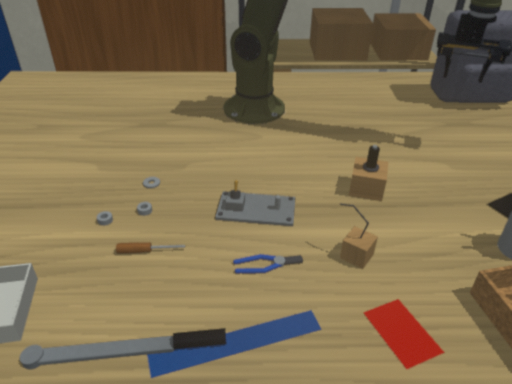

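View pics/t0.png

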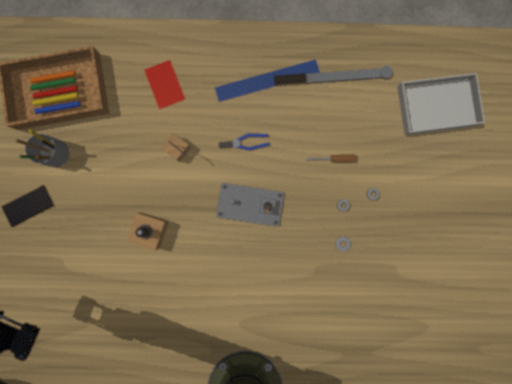

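Candidates for the collar: rings at scene (144,208), (104,218) and (151,182); in top, (344,205), (373,194) and (344,244). I'll check them in an enlarged crop, and measure the rings too.

```bash
cat > m.py <<'E'
from h import *
a=cv2.imread('pics/s0.png')
b=cv2.imread('pics/t0.png')
def up(i,x,y,w,h,W,H): return cv2.resize(i[y:y+h,x:x+w],(W,H),interpolation=cv2.INTER_CUBIC)
L=np.vstack([up(a,85,165,100,75,400,300),up(b,315,175,80,80,300,300)[:, :].copy() if 0 else up(b,310,175,100,75,400,300)])
R=np.vstack([up(a,205,165,100,75,400,300),up(b,205,170,100,75,400,300)])
cv2.imwrite('pics/c0.png',np.hstack([L,R]))
# ring blobs: grey pixels (low saturation)
for n,i,box in(('scene',a,(85,165,100,75)),('top',b,(325,175,70,85))):
    x,y,w,h=box;hs=cv2.cvtColor(i[y:y+h,x:x+w],cv2.COLOR_BGR2HSV)
    m=(hs[...,1]<70).astype(np.uint8)
    k,_,st,c=cv2.connectedComponentsWithStats(m)
    for j in range(1,k):
        if st[j][4]>25: 
            p=st[j][:2]+[x,y]; q=p+st[j][2:4]/2-.5
            print(n,st[j],'bbox c',q,onz(n,q,.012)[:2])
E
python3 m.py
```

```text
scene [ 58  11  17  12 168] bbox c [151.  181.5] [ 0.46337571 -0.29349207]
scene [ 52  36  15  15 187] bbox c [144. 208.] [ 0.57900004 -0.29318648]
scene [ 11  46  17  15 203] bbox c [104. 218.] [ 0.61776138 -0.38707076]
top [ 42  13  13  12 118] bbox c [373.  193.5] [ 0.61176083 -0.39152896]
top [ 12  24  13  13 124] bbox c [343. 205.] [ 0.57361984 -0.29694632]
top [ 10  61  16  16 185] bbox c [342.5 243.5] [ 0.45314024 -0.2965872 ]
```

View pics/c0.png

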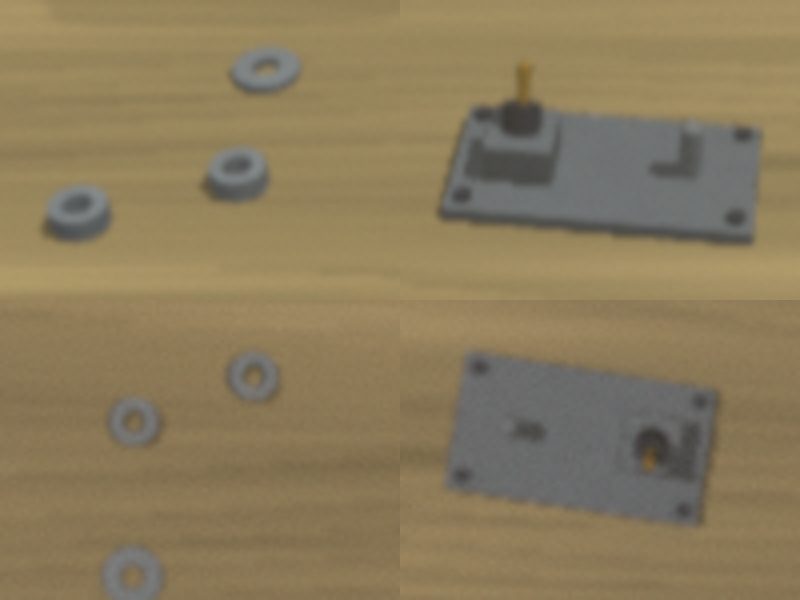

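The nearest collar-like ring is at scene (144,208) / top (344,205), about 0.65 m from the base. The other one, at scene (104,218), is 0.73 m away. The flat washer is at scene (151,182) / top (343,244). The crop also shows the plate with the nipple on the left in the scene view and the pin on the right. Next I'll measure the plate, pin, nipple and gun.

```bash
cat > m2.py <<'E'
from h import *
a=cv2.imread('pics/s0.png');b=cv2.imread('pics/t0.png')
for n,i,(x,y,w,h),th in(('top',b,(205,170,95,65),75),('scene',a,(205,185,100,45),70)):
    hs=cv2.cvtColor(i[y:y+h,x:x+w],cv2.COLOR_BGR2HSV)
    m=(hs[...,1]<th).astype(np.uint8)
    m=cv2.morphologyEx(m,cv2.MORPH_CLOSE,np.ones((5,5)))
    c=max(cv2.findContours(m,0,1)[0],key=cv2.contourArea)[:,0]+[x,y]
    P=np.array([onz(n,p,.012)[:2] for p in c],np.float32)
    r=cv2.minAreaRect(P*1000);print(n,'plate rect',r)
    print(cv2.boxPoints(r).round(1).tolist())
for n,i,(x,y,w,h) in(('scene',a,(225,175,25,25)),('top',b,(258,195,25,25))):
    hs=cv2.cvtColor(i[y:y+h,x:x+w],cv2.COLOR_BGR2HSV)
    m=(hs[...,1]>110)&(hs[...,2]>60); m[:, :]&=True
    yy,xx=np.nonzero(m);print(n,'brass',list(zip((xx+x).tolist(),(yy+y).tolist()))[:60])
for n,i,(x,y,w,h) in(('scene',a,(345,140,50,60)),('top',b,(125,205,50,50))):
    g=i[y:y+h,x:x+w].max(2)
    m=(g<60).astype(np.uint8)
    k,_,st,c=cv2.connectedComponentsWithStats(m)
    for j in range(1,k):
        if st[j][4]>15:print(n,'dark',st[j]+[x,y,0,0,0],c[j]+[x,y])
def up(i,x,y,w,h): return cv2.resize(i[y:y+h,x:x+w],(400,400),interpolation=cv2.INTER_CUBIC)
cv2.imwrite('pics/c1.png',np.hstack([up(a,345,140,60,60),up(b,120,200,60,60)]))
E
python3 m2.py
```

```text
top plate rect ((570.192138671875, -3.6644668579101562), (203.87564086914062, 112.95059204101562), 82.20891571044922)
[[500.3999938964844, -97.0], [612.2999877929688, -112.30000305175781], [640.0, 89.69999694824219], [528.0999755859375, 105.0]]
scene plate rect ((575.4810791015625, -1.9558258056640625), (200.67361450195312, 125.99887084960938), 82.27249145507812)
[[499.6000061035156, -92.9000015258789], [624.4000244140625, -109.9000015258789], [651.4000244140625, 89.0], [526.5, 105.9000015258789]]
scene brass [(235, 180), (236, 180), (237, 180), (234, 181), (235, 181), (236, 181), (237, 181), (234, 182), (235, 182), (236, 182), (237, 182), (238, 182), (234, 183), (235, 183), (236, 183), (237, 183), (234, 184), (235, 184), (236, 184), (237, 184), (234, 185), (235, 185), (236, 185), (237, 185), (234, 186), (235, 186), (236, 186), (237, 186), (234, 187), (235, 187), (236, 187), (237, 187), (234, 188), (235, 188), (236, 188), (237, 188), (234, 189), (235, 189), (236, 189), (235, 190), (236, 190)]
top brass [(267, 208), (266, 209), (267, 209), (268, 209), (266, 210), (267, 210), (268, 210), (266, 211), (267, 211)]
scene dark [365 148  13  20 165] [371.77575758 158.53939394]
top dark [140 227  12  10  91] [145.68131868 231.41758242]
```

View pics/c1.png

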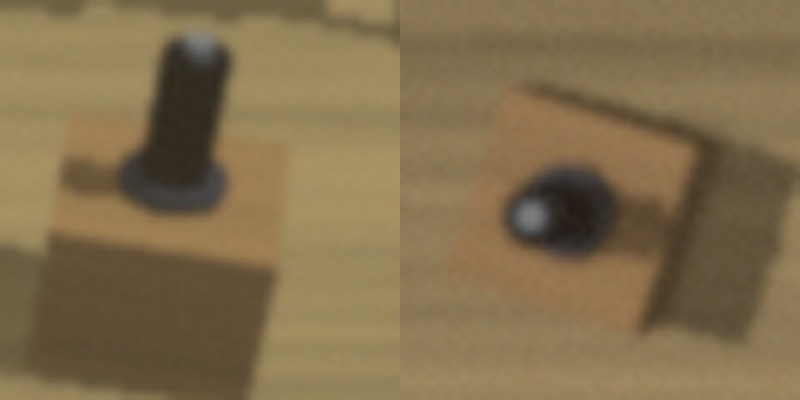

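The crop shows the gun's button at scene (375,146.8) and top (139.5,232.2), with its shoulder resting on the stand.

```bash
python3 - <<'E'
from h import *
print('gun button',tri((375,146.8),(139.5,232.2)))
print('nipple tip',tri((235.8,179.7),(266.8,211.4)))
print('pin top',tri((278.2,196.8),(235.3,202)),onz('scene',(278.2,196.8),.052),onz('top',(235.3,202),.054))
print('collar',tri((144,208),(343,205)),'washer',tri((151,181.5),(342.5,243.5)))
for n,p,q in(('scene',(144,208),(151,181.5)),('top',(343,205),(342.5,243.5))):print(onz(n,p,.009),onz(n,q,.004))
s=ctrl.get_state()
tx=np.array([.136,.991,0]);print(s['position'])
# go to above collar z .10, tool y along block x, tool x = y cross z(down)
def tgt(P,yx):
    z=np.array([0,0,-1.]);y=np.array(yx)/np.linalg.norm(yx);x=np.cross(y,z)
    R=Ro.from_matrix(np.c_[x,y,z]);R0=Ro.from_rotvec(s['tool_rot'])
    return R0.inv().apply(np.array(P)-s['position']),np.degrees((R0.inv()*R).as_rotvec())
for y in((.991,-.136,0),(-.991,.136,0)):print(tgt((.576,-.295,.13),y))
E
```

```text
gun button (array([0.48090753, 0.30961415, 0.13602735]), np.float64(0.0038401953854749014))
nipple tip (array([ 0.5480471 , -0.05508291,  0.0798198 ]), np.float64(0.0024017841497497865))
pin top (array([0.57563001, 0.04769698, 0.04489441]), np.float64(0.015198996030395701)) [0.58449297 0.05450684 0.052     ] [0.57495981 0.03967274 0.054     ]
collar (array([ 0.57354557, -0.29625704,  0.00756813]), np.float64(0.0029958138783001374)) washer (array([ 0.45260066, -0.29714055,  0.00408462]), np.float64(0.0018090528020487694))
[ 0.57540544 -0.29421252  0.009     ] [ 0.45259188 -0.29623134  0.004     ]
[ 0.57370085 -0.29750297  0.009     ] [ 0.45269464 -0.29806962  0.004     ]
[0.24022452 0.60346426 0.23555881]
(array([-0.64417238, -0.71045512,  0.10687071]), array([-8.16286739e-02,  7.16609847e-02,  7.61142653e+01]))
(array([-0.64417238, -0.71045512,  0.10687071]), array([-7.65728517e-02, -8.72237574e-02, -1.03885684e+02]))
```

step_arm(
  commands=[
    {"travel":[-0.644,-0.71,0],"turn":[0,0,76.1]},
    {"travel":[-0.644,-0.71,0],"turn":[0,0,76.1]},
    {"travel":[-0.644,-0.71,0],"turn":[0,0,76.1]},
    {"travel":[-0.644,-0.71,0],"turn":[0,0,76.1]},
    {"travel":[-0.644,-0.71,0],"turn":[0,0,76.1]},
  ],
  gripper=0.7,
  force=15,
)

```text
time: 0.6
position: [0.3283, 0.3676, 0.2362]
tool_rot: [-1.688, -2.649, 0.001]
ft_force: [1.2, -0.8, 0.6]
grip_width: 0.719
grip_force: 0.0
```

```bash
cat >> h.py <<'E'
def tgt(P,yx=(.991,-.136,0),z=(0,0,-1.)):
    s=ctrl.get_state();z=np.array(z)/np.linalg.norm(z);y=np.array(yx,float);y=y-z*(y@z);y/=np.linalg.norm(y);x=np.cross(y,z)
    R=Ro.from_matrix(np.c_[x,y,z]);R0=Ro.from_rotvec(s['tool_rot'])
    print('t%.2f'%s['time'],'pos',s['position'].round(4) if hasattr(s['position'],'round') else s['position'],'f',np.round(s['ft_force'],2),'w',round(s['grip_width'],3),'gf',s['grip_force'])
    print(' travel',R0.inv().apply(np.array(P)-s['position']).round(4),'turn',np.degrees((R0.inv()*R).as_rotvec()).round(2))
E
python3 -c "
from h import *
tgt((.5745,-.296,.13))"
```

```text
t0.60 pos [0.3283 0.3676 0.2362] f [ 1.21 -0.78  0.63] w 0.719 gf 0.0
 travel [-0.7055 -0.057   0.1063] turn [-2.000e-02  1.000e-02  3.279e+01]
```

step_arm(
  commands=[
    {"travel":[-0.7055,-0.057,0.08],"turn":[0,0,32.8]},
    {"travel":[-0.7055,-0.057,0.08],"turn":[0,0,32.8]},
    {"travel":[-0.7055,-0.057,0.08],"turn":[0,0,32.8]},
    {"travel":[-0.7055,-0.057,0.08],"turn":[0,0,32.8]},
    {"travel":[-0.7055,-0.057,0.08],"turn":[0,0,32.8]},
  ],
)

```text
time: 1.1
position: [0.4159, 0.1354, 0.2082]
tool_rot: [-2.364, -2.069, -0.001]
ft_force: [0.1, 0.0, -1.1]
grip_width: 0.701
grip_force: 0.0
```

```bash
python3 -c "
from h import *
tgt((.5745,-.296,.13))"
```

```text
t1.10 pos [0.4159 0.1354 0.2082] f [ 0.13  0.02 -1.1 ] w 0.701 gf 0.0
 travel [-0.4066  0.2144  0.078 ] turn [ 0.01 -0.03  0.19]
```

step_arm(
  commands=[
    {"travel":[-0.4066,0.2144,0.078],"turn":[0,0,0.2]},
    {"travel":[-0.4066,0.2144,0.078],"turn":[0,0,0.2]},
    {"travel":[-0.4066,0.2144,0.078],"turn":[0,0,0.2]},
    {"travel":[-0.4066,0.2144,0.078],"turn":[0,0,0.2]},
    {"travel":[-0.4066,0.2144,0.078],"turn":[0,0,0.2]},
  ],
)

```text
time: 1.6
position: [0.5016, -0.0955, 0.1664]
tool_rot: [-2.365, -2.068, -0.001]
ft_force: [1.3, 1.7, 0.8]
grip_width: 0.699
grip_force: 0.0
```

step_arm(
  commands=[
    {"travel":[-0.185,0.098,0.036],"turn":[0,0,0]},
    {"travel":[-0.185,0.098,0.036],"turn":[0,0,0]},
    {"travel":[-0.185,0.098,0.036],"turn":[0,0,0]},
    {"travel":[-0.185,0.098,0.036],"turn":[0,0,0]},
    {"travel":[-0.185,0.098,0.036],"turn":[0,0,0]},
  ],
)

```text
time: 2.1
position: [0.5724, -0.2964, 0.1287]
tool_rot: [2.371, 2.06, -0.008]
ft_force: [-0.5, -0.8, 0.3]
grip_width: 0.703
grip_force: 0.0
```

```bash
python3 - <<'E'
from h import *
tgt((.5745,-.296,.13));tgt((.5745,-.296,.018))
a=shot('scene','s1')[:,:,::-1];b=shot('top','t1')[:,:,::-1]
def up(i,x,y,w,h): return cv2.resize(i[y:y+h,x:x+w],(400,400),interpolation=cv2.INTER_CUBIC)
cv2.imwrite('pics/c2.png',np.hstack([up(a,95,125,100,100),up(a,255,180,40,40)]))
E
```

```text
t2.10 pos [ 0.5724 -0.2964  0.1287] f [-0.52 -0.8   0.26] w 0.703 gf 0.0
 travel [ 0.0007  0.002  -0.0013] turn [-0.15  0.27 -0.21]
t2.10 pos [ 0.5724 -0.2964  0.1287] f [-0.52 -0.8   0.26] w 0.703 gf 0.0
 travel [0.0012 0.0023 0.1107] turn [-0.15  0.27 -0.21]
```

View pics/c2.png

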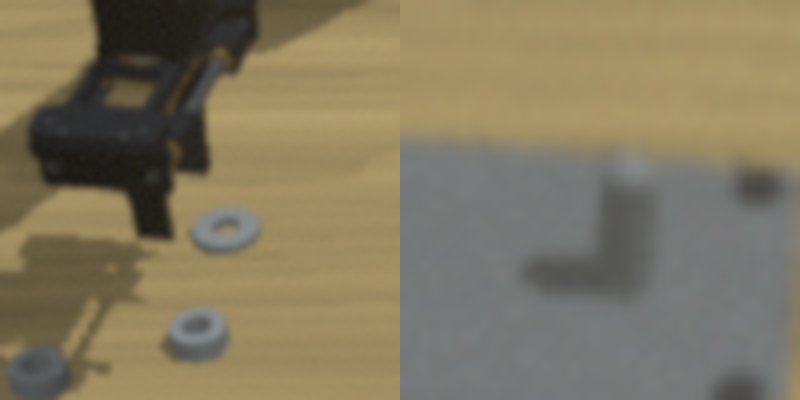

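The gripper is open above the collar. The pin's top is at scene (277.8,196) and its foot at (277.5,208.5). I'll descend and grip.

step_arm(
  commands=[
    {"travel":[0.001,0.0022,0.045],"turn":[-0.15,0.27,-0.2]},
    {"travel":[0.001,0.0022,0.09],"turn":[-0.15,0.27,-0.2]},
    {"travel":[0.001,0.0022,0.111],"turn":[-0.15,0.27,-0.2]},
    {"travel":[0.001,0.0022,0.111],"turn":[-0.15,0.27,-0.2]},
  ],
)

```text
time: 2.6
position: [0.5754, -0.2859, 0.0175]
tool_rot: [-2.355, -2.071, -0.008]
ft_force: [0.7, -0.4, -0.0]
grip_width: 0.704
grip_force: 0.0
```

```bash
python3 - <<'E'
from h import *
tgt((.5745,-.296,.018))
print(onz('scene',(277.8,196.2),.053),onz('scene',(277.5,208.3),.012))
E
```

```text
t2.60 pos [ 0.5754 -0.2859  0.0175] f [ 0.67 -0.43 -0.03] w 0.704 gf 0.0
 travel [-0.0101  0.0004 -0.0005] turn [-0.04 -0.43  0.48]
[0.58328112 0.05351317 0.053     ] [0.58246026 0.05443381 0.012     ]
```

step_arm(
  commands=[
    {"travel":[-0.0101,0,0],"turn":[0,-0.4,0.5]},
    {"travel":[-0.0101,0,0],"turn":[0,-0.4,0.5]},
    {"travel":[-0.0101,0,0],"turn":[0,-0.4,0.5]},
  ],
)

```text
time: 2.9
position: [0.5753, -0.2998, 0.0209]
tool_rot: [2.367, 2.058, 0.002]
ft_force: [0.9, 0.2, 0.5]
grip_width: 0.701
grip_force: 0.0
```

step_arm(
  commands=[
    {"travel":[0,0,0],"turn":[0,0,0]},
    {"travel":[0,0,0],"turn":[0,0,0]},
    {"travel":[0,0,0],"turn":[0,0,0]},
    {"travel":[0,0,0],"turn":[0,0,0]},
    {"travel":[0,0,0],"turn":[0,0,0]},
  ],
  gripper=0.2,
  force=20,
)

```text
time: 3.4
position: [0.5747, -0.2993, 0.0197]
tool_rot: [2.368, 2.06, 0.0]
ft_force: [-0.4, 0.9, 1.7]
grip_width: 0.433
grip_force: 20.0
```

```bash
python3 - <<'E'
from h import *
tgt((.578,.052,.12))
E
```

```text
t3.40 pos [ 0.5747 -0.2993  0.0197] f [-0.36  0.86  1.73] w 0.433 gf 20.001017698086798
 travel [ 0.3482 -0.0453 -0.1011] turn [ 0.13  0.11 -0.16]
```

step_arm(
  commands=[
    {"travel":[0,0,-0.05],"turn":[0,0,0]},
    {"travel":[0.03,-0.004,-0.09],"turn":[0,0,0]},
    {"travel":[0.08,-0.01,-0.09],"turn":[0,0,0]},
    {"travel":[0.13,-0.017,-0.09],"turn":[0,0,0]},
    {"travel":[0.18,-0.023,-0.09],"turn":[0,0,0]},
  ],
)

```text
time: 3.9
position: [0.5767, -0.1174, 0.1094]
tool_rot: [2.369, 2.058, 0.002]
ft_force: [1.5, 0.4, -0.5]
grip_width: 0.434
grip_force: 20.0
```

step_arm(
  commands=[
    {"travel":[0.05,-0.0065,0],"turn":[0,0,0]},
    {"travel":[0.1,-0.013,0],"turn":[0,0,0]},
    {"travel":[0.14,-0.018,0],"turn":[0,0,0]},
    {"travel":[0.16,-0.021,0],"turn":[0,0,0]},
    {"travel":[0.165,-0.0215,0],"turn":[0,0,0]},
  ],
)

```text
time: 4.4
position: [0.5781, 0.0515, 0.1084]
tool_rot: [2.363, 2.067, 0.001]
ft_force: [-0.0, -0.1, -0.7]
grip_width: 0.438
grip_force: 20.0
```

step_arm(
  commands=[
    {"travel":[0,0,0],"turn":[0,0,0]},
    {"travel":[0,0,0],"turn":[0,0,0]},
    {"travel":[0,0,0],"turn":[0,0,0]},
  ],
)

```text
time: 4.7
position: [0.5785, 0.0447, 0.1088]
tool_rot: [2.371, 2.055, -0.0]
ft_force: [0.7, -0.3, -0.7]
grip_width: 0.433
grip_force: 20.0
```

```bash
python3 - <<'E'
from h import *
tgt((.578,.049,.085))
a=shot('scene','s2')[:,:,::-1];b=shot('top','t2')[:,:,::-1]
def up(i,x,y,w,h): return cv2.resize(i[y:y+h,x:x+w],(400,400),interpolation=cv2.INTER_CUBIC)
cv2.imwrite('pics/c3.png',np.hstack([up(a,240,150,80,80),up(b,200,160,80,80)]))
E
```

```text
t4.70 pos [0.5785 0.0447 0.1088] f [ 0.68 -0.33 -0.7 ] w 0.433 gf 19.999747169204056
 travel [ 0.0042 -0.0012  0.0238] turn [ 0.17  0.17 -0.37]
```

View pics/c3.png

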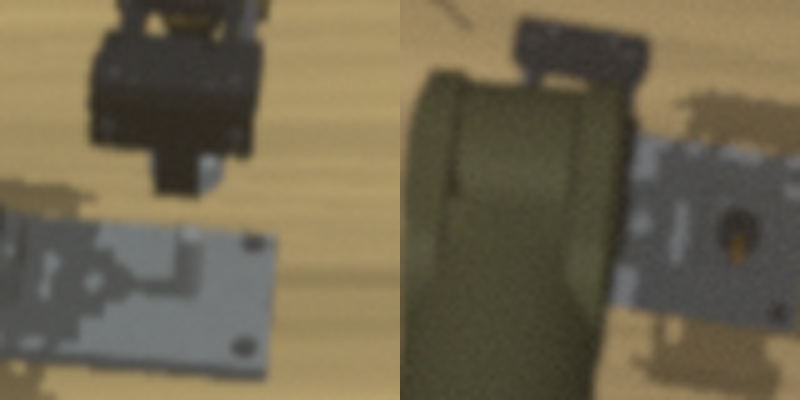

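In the crop the finger is centred at scene x ≈ 275 and hides the collar's left side. The collar's right edge shows at scene (284.4,184), so the collar sits about +4 mm in y from the finger centre. The pin is at scene x ≈ 277.6.

```bash
python3 - <<'E'
from h import *
a=cv2.imread('pics/s2.png')
print(a[180:189,266:290].max(2))
print(a[198:206,268:288].max(2))
for p in((284.4,184),(270.6,184),(280,184)):
    o,d=ray('scene',p); print((o+d*(.578-o[0])/d[0]).round(4))
for p in((277.6,200),(275.8,200),(279.6,200)):
    o,d=ray('scene',p); print('pin',(o+d*(.578-o[0])/d[0]).round(4))
tgt((.578,.049,.085))
E
```

```text
[[123 125 120 103  76  54  49  47  48  46  47  48  48  52  60  66  63  58
   57  69  78  68  63  73]
 [155 157 151 130  93  58  49  49  46  48  48  48  50  61  87 101 100  85
   84 107 119 101  94 105]
 [164 163 159 137  97  60  49  48  46  49  47  49  49  69 105 123 121 104
  113 141 152 141 136 144]
 [161 163 157 137  96  60  49  48  48  48  48  48  50  69 103 116 115 107
  123 153 164 161 159 160]
 [162 160 157 140  97  61  49  45  47  47  48  48  52  66  96 104 102 104
  125 156 163 164 165 164]
 [165 163 162 148 107  65  49  49  48  46  46  49  52  67  91  99 101 107
  133 159 167 169 168 166]
 [166 165 164 156 119  70  49  48  50  48  49  47  49  65  90 100 106 121
  148 164 170 169 171 169]
 [165 164 164 156 127  78  50  52  47  51  48  49  52  68  96 110 124 144
  162 168 169 170 170 170]
 [162 162 162 154 130  95  78  76  73  70  67  66  66  81 113 134 149 160
  167 166 167 167 167 168]]
[[120 120 119 119 120 119 114 102 101 107 112 112 115 120 120 118 118 120
  118 115]
 [120 120 120 120 120 120 114  95  89  92  97 101 107 116 119 119 118 120
  119 115]
 [121 121 120 120 121 119 112  94  85  88  92  99 106 117 121 119 120 119
  120 118]
 [121 121 121 121 121 120 109  92  84  88  92  98 106 118 122 120 120 121
  120 119]
 [120 120 120 121 120 118 108  90  85  88  94  98 108 116 120 121 120 120
  120 120]
 [120 122 120 121 121 118 107  91  85  89  92  99 108 119 120 120 120 121
  121 121]
 [118 117 117 117 117 115 105  90  85  87  93  99 109 119 121 121 120 122
  120 120]
 [106 106 106 105 105 103  96  88  85  88  94  99 109 119 121 120 121 121
  121 120]]
[0.578 0.069 0.088]
[0.578  0.0343 0.0881]
[0.578  0.0579 0.088 ]
pin [0.578  0.054  0.0363]
pin [0.578  0.0493 0.0363]
pin [0.578  0.0592 0.0362]
t4.80 pos [0.5785 0.0454 0.1088] f [-0.56 -0.45 -1.42] w 0.43 gf 19.999885316938162
 travel [ 0.0035 -0.0011  0.0238] turn [ 0.16  0.15 -0.32]
```

step_arm(
  commands=[
    {"travel":[0.0045,-0.001,0.01],"turn":[0.15,0.15,-0.3]},
    {"travel":[0.0045,-0.001,0.02],"turn":[0.15,0.15,-0.3]},
    {"travel":[0.0045,-0.001,0.025],"turn":[0.15,0.15,-0.3]},
    {"travel":[0.0045,-0.001,0.025],"turn":[0.15,0.15,-0.3]},
    {"travel":[0.0045,-0.001,0.025],"turn":[0.15,0.15,-0.3]},
  ],
)

```text
time: 5.3
position: [0.578, 0.0517, 0.0834]
tool_rot: [-2.365, -2.068, 0.0]
ft_force: [0.2, 0.2, -1.0]
grip_width: 0.43
grip_force: 20.0
```

```bash
python3 - <<'E'
from h import *
tgt((.578,.050,.065))
tgt((.578,.050,.033))
E
```

```text
t5.30 pos [0.578  0.0517 0.0834] f [ 0.2   0.22 -0.97] w 0.43 gf 19.999828250147402
 travel [-0.0017  0.0002  0.0184] turn [-0.02  0.    0.14]
t5.30 pos [0.578  0.0517 0.0834] f [ 0.2   0.22 -0.97] w 0.43 gf 19.999828250147402
 travel [-0.0017  0.0002  0.0504] turn [-0.02  0.    0.14]
```

step_arm(
  commands=[
    {"travel":[-0.0015,0,0.006],"turn":[0,0,0]},
    {"travel":[-0.0015,0,0.01],"turn":[0,0,0]},
    {"travel":[-0.0015,0,0.013],"turn":[0,0,0]},
    {"travel":[-0.0015,0,0.016],"turn":[0,0,0]},
    {"travel":[-0.0015,0,0.016],"turn":[0,0,0]},
  ],
)

```text
time: 5.8
position: [0.5775, 0.0502, 0.0672]
tool_rot: [-2.365, -2.067, 0.001]
ft_force: [-0.3, -0.6, -0.3]
grip_width: 0.431
grip_force: 20.0
```

```bash
python3 - <<'E'
from h import *
tgt((.578,.050,.033))
E
```

```text
t5.80 pos [0.5775 0.0502 0.0672] f [-0.29 -0.58 -0.33] w 0.431 gf 19.99974237754941
 travel [-0.0001  0.0005  0.0342] turn [-0.04  0.01  0.13]
```

step_arm(
  commands=[
    {"travel":[0,0.0005,0.008],"turn":[0,0,0]},
    {"travel":[0,0.0005,0.015],"turn":[0,0,0]},
    {"travel":[0,0.0005,0.022],"turn":[0,0,0]},
    {"travel":[0,0.0005,0.028],"turn":[0,0,0]},
    {"travel":[0,0.0005,0.033],"turn":[0,0,0]},
  ],
)

```text
time: 6.3
position: [0.578, 0.0499, 0.0339]
tool_rot: [-2.365, -2.067, 0.001]
ft_force: [-2.4, -1.6, 1.0]
grip_width: 0.43
grip_force: 20.0
```

step_arm(
  commands=[
    {"travel":[0,0,0],"turn":[0,0,0]},
    {"travel":[0,0,0],"turn":[0,0,0]},
  ],
)

```text
time: 6.5
position: [0.5778, 0.0501, 0.0341]
tool_rot: [-2.365, -2.067, 0.002]
ft_force: [-2.0, -3.0, -2.6]
grip_width: 0.432
grip_force: 20.0
```

step_arm(
  commands=[
    {"travel":[0,0,0],"turn":[0,0,0]},
    {"travel":[0,0,0],"turn":[0,0,0]},
    {"travel":[0,0,0],"turn":[0,0,0]},
  ],
  gripper=0.65,
)

```text
time: 6.8
position: [0.5795, 0.0513, 0.0355]
tool_rot: [2.364, 2.068, 0.004]
ft_force: [0.5, -0.2, 0.6]
grip_width: 0.608
grip_force: 0.0
```

step_arm(
  commands=[
    {"travel":[0,0,-0.02],"turn":[0,0,0]},
    {"travel":[0,0,-0.05],"turn":[0,0,0]},
    {"travel":[0,0,-0.09],"turn":[0,0,0]},
    {"travel":[-0.03,0,-0.09],"turn":[0,0,0]},
    {"travel":[-0.08,0,-0.09],"turn":[0,0,0]},
  ],
)

```text
time: 7.3
position: [0.5702, -0.0248, 0.1268]
tool_rot: [2.356, 2.077, 0.01]
ft_force: [0.7, -0.6, 0.5]
grip_width: 0.652
grip_force: 0.0
```

```bash
python3 - <<'E'
from h import *
tgt((.4535,-.297,.12))
a=shot('scene','s3')[:,:,::-1]
def up(i,x,y,w,h): return cv2.resize(i[y:y+h,x:x+w],(400,400),interpolation=cv2.INTER_CUBIC)
cv2.imwrite('pics/c4.png',up(a,250,170,60,60))
E
```

```text
t7.30 pos [ 0.5702 -0.0248  0.1268] f [ 0.66 -0.58  0.47] w 0.652 gf 0.0
 travel [-0.2847 -0.0817  0.0052] turn [ 0.27 -0.24  0.63]
```

View pics/c4.png

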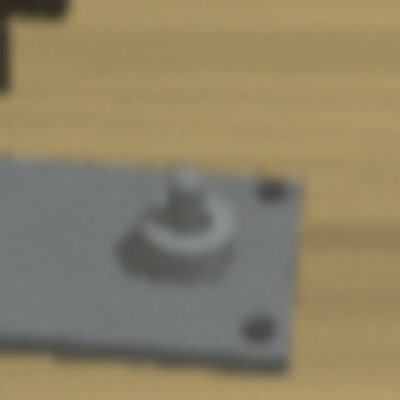

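The collar sits home around the pin, centred at scene (278,203). Now for the washer.

step_arm(
  commands=[
    {"travel":[-0.048,-0.014,0],"turn":[0,0,0.4]},
    {"travel":[-0.096,-0.0275,0],"turn":[0,0,0.4]},
    {"travel":[-0.144,-0.041,0],"turn":[0,0,0.4]},
    {"travel":[-0.192,-0.055,0],"turn":[0,0,0.4]},
    {"travel":[-0.24,-0.069,0],"turn":[0,0,0.4]},
  ],
  gripper=0.75,
)

```text
time: 7.85
position: [0.4671, -0.2591, 0.1254]
tool_rot: [2.371, 2.059, 0.004]
ft_force: [0.2, 0.5, 0.2]
grip_width: 0.748
grip_force: 0.0
```

step_arm(
  commands=[
    {"travel":[-0.03,-0.009,0.02],"turn":[0,0,0]},
    {"travel":[-0.04,-0.0115,0.04],"turn":[0,0,0]},
    {"travel":[-0.04,-0.0115,0.06],"turn":[0,0,0]},
    {"travel":[-0.04,-0.0115,0.06],"turn":[0,0,0]},
    {"travel":[-0.04,-0.0115,0.06],"turn":[0,0,0]},
  ],
)

```text
time: 8.35
position: [0.4508, -0.2955, 0.065]
tool_rot: [-2.372, -2.06, -0.001]
ft_force: [0.4, 0.0, 0.2]
grip_width: 0.751
grip_force: 0.0
```

```bash
python3 - <<'E'
from h import *
tgt((.4535,-.297,.0175))
E
```

```text
t8.35 pos [ 0.4508 -0.2955  0.065 ] f [0.38 0.03 0.23] w 0.751 gf 0.0
 travel [-0.0012  0.0029  0.0475] turn [ 0.02 -0.02 -0.25]
```

step_arm(
  commands=[
    {"travel":[-0.0012,0.0025,0.02],"turn":[0,0,-0.2]},
    {"travel":[-0.0012,0.0025,0.035],"turn":[0,0,-0.2]},
    {"travel":[-0.0012,0.0025,0.047],"turn":[0,0,-0.2]},
    {"travel":[-0.0012,0.0025,0.047],"turn":[0,0,-0.2]},
    {"travel":[-0.0012,0.0025,0.047],"turn":[0,0,-0.2]},
  ],
)

```text
time: 8.85
position: [0.4526, -0.2972, 0.0177]
tool_rot: [-2.369, -2.063, -0.0]
ft_force: [0.1, -0.7, 0.7]
grip_width: 0.749
grip_force: 0.0
```

```bash
python3 - <<'E'
from h import *
tgt((.4535,-.297,.0175))
E
```

```text
t8.85 pos [ 0.4526 -0.2972  0.0177] f [ 0.14 -0.69  0.74] w 0.749 gf 0.0
 travel [0.0003 0.0008 0.0002] turn [-0.01 -0.02 -0.06]
```

step_arm(
  commands=[
    {"travel":[0,0,0],"turn":[0,0,0]},
    {"travel":[0,0,0],"turn":[0,0,0]},
    {"travel":[0,0,0],"turn":[0,0,0]},
    {"travel":[0,0,0],"turn":[0,0,0]},
    {"travel":[0,0,0],"turn":[0,0,0]},
  ],
  gripper=0.3,
)

```text
time: 9.35
position: [0.4529, -0.2973, 0.018]
tool_rot: [2.369, 2.063, 0.001]
ft_force: [0.3, 0.6, 2.9]
grip_width: 0.535
grip_force: 20.0
```

```bash
python3 - <<'E'
from h import *
tgt((.577,.0525,.11))
E
```

```text
t9.35 pos [ 0.4529 -0.2973  0.018 ] f [0.25 0.64 2.91] w 0.535 gf 20.00052931252867
 travel [ 0.3635  0.0751 -0.0918] turn [ 0.04 -0.03 -0.07]
```

step_arm(
  commands=[
    {"travel":[0,0,-0.04],"turn":[0,0,0]},
    {"travel":[0.03,0.006,-0.08],"turn":[0,0,0]},
    {"travel":[0.078,0.016,-0.092],"turn":[0,0,0]},
    {"travel":[0.126,0.026,-0.092],"turn":[0,0,0]},
    {"travel":[0.174,0.036,-0.092],"turn":[0,0,0]},
  ],
)

```text
time: 9.85
position: [0.5129, -0.1279, 0.1105]
tool_rot: [2.369, 2.063, 0.004]
ft_force: [0.8, 0.7, -0.5]
grip_width: 0.533
grip_force: 20.0
```

step_arm(
  commands=[
    {"travel":[0.048,0.01,0],"turn":[0,0,0]},
    {"travel":[0.096,0.02,0],"turn":[0,0,0]},
    {"travel":[0.14,0.029,0],"turn":[0,0,0]},
    {"travel":[0.175,0.036,0],"turn":[0,0,0]},
    {"travel":[0.1895,0.039,0],"turn":[0,0,0]},
  ],
)

```text
time: 10.35
position: [0.5772, 0.0578, 0.1092]
tool_rot: [-2.361, -2.07, -0.002]
ft_force: [0.3, 0.2, -0.4]
grip_width: 0.534
grip_force: 20.0
```

step_arm(
  commands=[
    {"travel":[0,0,0],"turn":[0,0,0]},
    {"travel":[0,0,0.01],"turn":[0,0,0]},
    {"travel":[0,0,0.02],"turn":[0,0,0]},
    {"travel":[0,0,0.02],"turn":[0,0,0]},
    {"travel":[0,0,0.02],"turn":[0,0,0]},
  ],
)

```text
time: 10.85
position: [0.5761, 0.0511, 0.0892]
tool_rot: [-2.371, -2.06, 0.001]
ft_force: [-0.3, 0.2, -1.3]
grip_width: 0.537
grip_force: 20.0
```

```bash
python3 - <<'E'
from h import *
tgt((.577,.0525,.075))
a=shot('scene','s4')[:,:,::-1]
def up(i,x,y,w,h): return cv2.resize(i[y:y+h,x:x+w],(500,500),interpolation=cv2.INTER_CUBIC)
cv2.imwrite('pics/c5.png',up(a,250,160,50,50))
E
```

```text
t10.85 pos [0.5761 0.0511 0.0892] f [-0.35  0.15 -1.3 ] w 0.537 gf 19.99988524708897
 travel [0.0016 0.0007 0.0142] turn [-0.06  0.01 -0.19]
```

View pics/c5.png

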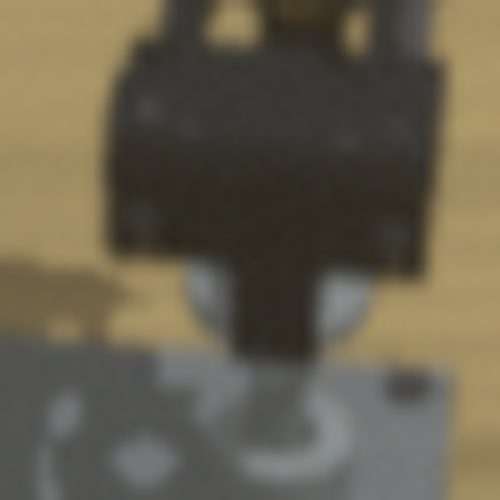

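The gripped washer is centred on the finger at scene x ≈ 278, right above the pin. Lowering it.

step_arm(
  commands=[
    {"travel":[0.0007,0.0007,0.006],"turn":[0,0,0]},
    {"travel":[0.0007,0.0007,0.012],"turn":[0,0,0]},
    {"travel":[0.0007,0.0007,0.017],"turn":[0,0,0]},
    {"travel":[0.0007,0.0007,0.022],"turn":[0,0,0]},
    {"travel":[0.0007,0.0007,0.022],"turn":[0,0,0]},
  ],
)

```text
time: 11.4
position: [0.5768, 0.0532, 0.0667]
tool_rot: [-2.368, -2.063, 0.002]
ft_force: [0.3, -0.2, 0.0]
grip_width: 0.536
grip_force: 20.0
```

```bash
python3 - <<'E'
from h import *
tgt((.577,.052,.05))
E
```

```text
t11.40 pos [0.5768 0.0532 0.0667] f [ 0.33 -0.22  0.03] w 0.536 gf 19.9998634820804
 travel [-0.0012  0.0004  0.0167] turn [-0.08  0.02 -0.05]
```

step_arm(
  commands=[
    {"travel":[-0.0008,0,0.005],"turn":[0,0,0]},
    {"travel":[-0.0008,0,0.01],"turn":[0,0,0]},
    {"travel":[-0.0008,0,0.014],"turn":[0,0,0]},
    {"travel":[-0.0008,0,0.017],"turn":[0,0,0]},
    {"travel":[-0.0008,0,0.017],"turn":[0,0,0]},
  ],
)

```text
time: 11.9
position: [0.577, 0.0524, 0.0502]
tool_rot: [-2.368, -2.063, 0.001]
ft_force: [0.1, -0.1, -0.7]
grip_width: 0.537
grip_force: 20.0
```

```bash
python3 - <<'E'
from h import *
tgt((.577,.052,.05))
E
```

```text
t11.90 pos [0.577  0.0524 0.0502] f [ 0.07 -0.05 -0.74] w 0.537 gf 19.999686141964048
 travel [-0.0004  0.0001  0.0002] turn [-0.05 -0.   -0.06]
```

step_arm(
  commands=[
    {"travel":[0,0,0.0015],"turn":[0,0,0]},
    {"travel":[0,0,0.0022],"turn":[0,0,0]},
    {"travel":[0,0,0.0022],"turn":[0,0,0]},
  ],
)

```text
time: 12.2
position: [0.5774, 0.0525, 0.0485]
tool_rot: [-2.369, -2.064, -0.001]
ft_force: [0.7, 0.1, 0.3]
grip_width: 0.535
grip_force: 20.0
```

step_arm(
  commands=[
    {"travel":[0,0,0],"turn":[0,0,0]},
    {"travel":[0,0,0],"turn":[0,0,0]},
    {"travel":[0,0,0],"turn":[0,0,0]},
  ],
  gripper=0.75,
)

```text
time: 12.5
position: [0.5776, 0.0525, 0.0487]
tool_rot: [-2.369, -2.064, -0.001]
ft_force: [-0.1, 0.0, 0.6]
grip_width: 0.708
grip_force: 0.0
```

step_arm(
  commands=[
    {"travel":[0,0,-0.02],"turn":[0,0,0]},
    {"travel":[0,0,-0.06],"turn":[0,0,0]},
    {"travel":[0,0,-0.11],"turn":[0,0,0]},
    {"travel":[0,0,-0.16],"turn":[0,0,0]},
    {"travel":[0.04,0,-0.19],"turn":[0,0,0]},
  ],
)

```text
time: 13.0
position: [0.5846, 0.0847, 0.2438]
tool_rot: [2.377, 2.047, 0.007]
ft_force: [1.6, -0.5, 1.2]
grip_width: 0.752
grip_force: 0.0
```

```bash
python3 - <<'E'
from h import *
tgt((.48,.309,.24))
a=shot('scene','s5')[:,:,::-1]
def up(i,x,y,w,h): return cv2.resize(i[y:y+h,x:x+w],(400,400),interpolation=cv2.INTER_CUBIC)
cv2.imwrite('pics/c6.png',np.hstack([up(a,255,180,50,50),up(a,215,165,50,50)]))
E
```

```text
t13.00 pos [0.5846 0.0847 0.2438] f [ 1.58 -0.5   1.15] w 0.752 gf 0.0
 travel [ 0.2063 -0.1367  0.003 ] turn [ 0.36 -0.02 -0.7 ]
```

View pics/c6.png

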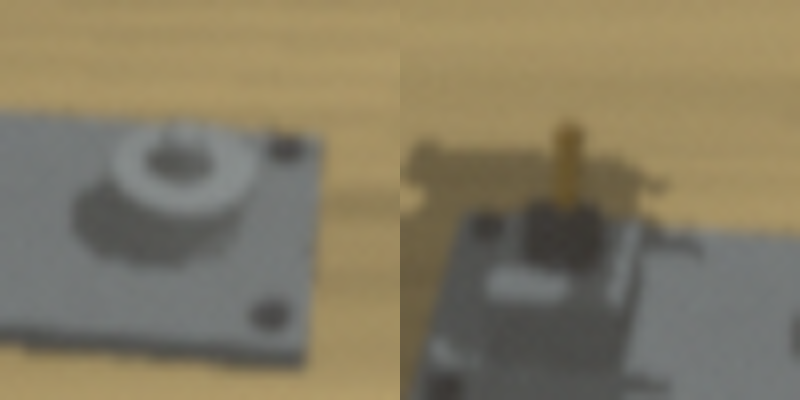

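The washer sits flat on the collar around the pin, centred at scene (277.5,201). The nipple tip is at scene (236.2,180.2). Next I'll refine the gun's position.

```bash
python3 - <<'E'
from h import *
a=cv2.imread('pics/s0.png');b=cv2.imread('pics/t0.png')
print(onz('scene',(375,146.8),.139),onz('top',(139.5,232.2),.139))
g=a[140:172,355:392].max(2).astype(int); 
for r in(150,153,156,159,162):
    row=a[r,355:392].max(2) if 0 else a[r,355:392].max(1).astype(int); i=np.nonzero(row<80)[0]+355; c=(i[0]+i[-1])/2
    o,d=ray('scene',(c,r)); print(r,i[0],i[-1],(o+d*(.48-o[0])/d[0]).round(4))
hs=cv2.cvtColor(b[205:255,125:170],cv2.COLOR_BGR2HSV)
m=((hs[...,0]<15)|(b[205:255,125:170].max(2)<70))&(b[205:255,125:170].max(2)>0)
m2=((hs[...,0]<14)&(hs[...,1]>90)&(hs[...,2]>100)).astype(np.uint8);m2=cv2.morphologyEx(m2,cv2.MORPH_CLOSE,np.ones((11,11)))
c=max(cv2.findContours(m2,0,1)[0],key=cv2.contourArea)[:,0]+[125,205]
print(cv2.minAreaRect(np.array([onz('top',p,.072)[:2]*1000 for p in c],np.float32)))
tgt((.48,.309,.21))
E
```

```text
[0.48522423 0.31012391 0.139     ] [0.48071667 0.30691814 0.139     ]
150 369 378 [0.48   0.3096 0.1257]
153 369 377 [0.48   0.3099 0.1163]
156 368 377 [0.48   0.3101 0.1068]
159 368 376 [0.48   0.3104 0.0972]
162 367 376 [0.48   0.3107 0.0875]Traceback (most recent call last):
  File "<stdin>", line 11, in <module>
ValueError: max() iterable argument is empty
```

step_arm(
  commands=[
    {"travel":[0.041,-0.027,0],"turn":[0,0,0]},
    {"travel":[0.082,-0.054,0],"turn":[0,0,0]},
    {"travel":[0.123,-0.081,0],"turn":[0,0,0]},
    {"travel":[0.164,-0.108,0],"turn":[0,0,0]},
    {"travel":[0.2,-0.132,0.01],"turn":[0,0,0]},
  ],
  gripper=0.7,
)

```text
time: 13.55
position: [0.4784, 0.3114, 0.2297]
tool_rot: [-2.366, -2.065, -0.005]
ft_force: [1.5, -0.3, -0.5]
grip_width: 0.699
grip_force: 0.0
```

step_arm(
  commands=[
    {"travel":[0.006,-0.004,0.01],"turn":[0,0,0]},
    {"travel":[0.006,-0.004,0.01],"turn":[0,0,0]},
    {"travel":[0.006,-0.004,0.01],"turn":[0,0,0]},
  ],
)

```text
time: 13.85
position: [0.4771, 0.3131, 0.2185]
tool_rot: [2.37, 2.061, -0.001]
ft_force: [0.7, 0.1, 0.1]
grip_width: 0.697
grip_force: 0.0
```

```bash
python3 - <<'E'
from h import *
tgt((.482,.309,.103))
E
```

```text
t13.85 pos [0.4771 0.3131 0.2185] f [0.69 0.09 0.11] w 0.697 gf 0.0
 travel [-0.0033  0.0054  0.1155] turn [ 0.02  0.05 -0.15]
```

step_arm(
  commands=[
    {"travel":[-0.0033,0.0054,0.01],"turn":[0,0,0]},
    {"travel":[-0.0033,0.0054,0.04],"turn":[0,0,0]},
    {"travel":[-0.0033,0.0054,0.08],"turn":[0,0,0]},
    {"travel":[-0.0033,0.0054,0.108],"turn":[0,0,0]},
    {"travel":[-0.0033,0.0054,0.115],"turn":[0,0,0]},
  ],
)

```text
time: 14.35
position: [0.4806, 0.3072, 0.1002]
tool_rot: [2.372, 2.059, -0.009]
ft_force: [0.3, -0.1, -0.4]
grip_width: 0.703
grip_force: 0.0
```

step_arm(
  commands=[
    {"travel":[0,0,0],"turn":[0,0,0]},
    {"travel":[0,0,0],"turn":[0,0,0]},
    {"travel":[0,0,0],"turn":[0,0,0]},
  ],
)

```text
time: 14.65
position: [0.4827, 0.3112, 0.1056]
tool_rot: [-2.369, -2.063, -0.006]
ft_force: [0.2, 0.7, 0.8]
grip_width: 0.699
grip_force: 0.0
```

```bash
python3 - <<'E'
from h import *
tgt((.482,.309,.103))
E
```

```text
t14.65 pos [0.4827 0.3112 0.1056] f [0.16 0.74 0.82] w 0.699 gf 0.0
 travel [-0.0022 -0.0004  0.0025] turn [ 0.13 -0.17 -0.09]
```

step_arm(
  commands=[
    {"travel":[-0.0015,0,0.002],"turn":[0.1,-0.1,0]},
    {"travel":[-0.0015,0,0.002],"turn":[0.1,-0.1,0]},
    {"travel":[-0.0015,0,0.002],"turn":[0.1,-0.1,0]},
    {"travel":[-0.0015,0,0.002],"turn":[0.1,-0.1,0]},
    {"travel":[-0.0015,0,0.002],"turn":[0.1,-0.1,0]},
  ],
  gripper=0.1,
  force=15,
)

```text
time: 15.15
position: [0.4811, 0.3093, 0.1017]
tool_rot: [-2.368, -2.064, 0.003]
ft_force: [0.0, -0.0, 0.4]
grip_width: 0.327
grip_force: 0.0
```

```bash
python3 - <<'E'
from h import *
tgt((.482,.309,.103));print(ctrl.get_state()['torque'])
E
```

```text
t15.15 pos [0.4811 0.3093 0.1017] f [ 0.05 -0.03  0.37] w 0.327 gf 0.0
 travel [-0.0002  0.001  -0.0013] turn [-0.09  0.07 -0.05]
[-0.03493156  0.11232114 -0.02801897]
```

step_arm(
  commands=[
    {"travel":[0,0,0],"turn":[0,0,0]},
    {"travel":[0,0,0],"turn":[0,0,0]},
    {"travel":[0,0,0],"turn":[0,0,0]},
  ],
  force=15,
)

```text
time: 15.45
position: [0.4811, 0.3093, 0.1017]
tool_rot: [-2.368, -2.064, 0.003]
ft_force: [-0.1, 0.5, 0.5]
grip_width: 0.318
grip_force: 15.0
```

step_arm(
  commands=[
    {"travel":[0,0,0],"turn":[0,0,0]},
    {"travel":[0,0,0],"turn":[0,0,0]},
    {"travel":[0,0,0],"turn":[0,0,0]},
  ],
  force=60,
)

```text
time: 15.75
position: [0.4811, 0.3094, 0.1017]
tool_rot: [-2.368, -2.063, 0.003]
ft_force: [-0.1, -0.2, 0.5]
grip_width: 0.309
grip_force: 60.0
```

```bash
python3 - <<'E'
from h import *
tgt((.482,.309,.20));print(ctrl.get_state()['torque'])
E
```

```text
t15.75 pos [0.4811 0.3094 0.1017] f [-0.07 -0.21  0.52] w 0.309 gf 59.99823588877916
 travel [-0.0003  0.0008 -0.0983] turn [-0.09  0.06 -0.06]
[-0.06362839 -0.0131736   0.00629519]
```

step_arm(
  commands=[
    {"travel":[0,0,-0.015],"turn":[0,0,0]},
    {"travel":[0,0,-0.04],"turn":[0,0,0]},
    {"travel":[0,0,-0.075],"turn":[0,0,0]},
    {"travel":[0,0,-0.11],"turn":[0,0,0]},
    {"travel":[0,0,-0.12],"turn":[0,0,0]},
  ],
)

```text
time: 16.25
position: [0.4829, 0.3101, 0.226]
tool_rot: [-2.369, -2.063, -0.006]
ft_force: [-0.0, 0.3, -2.1]
grip_width: 0.31
grip_force: 60.0
```

```bash
cat >> h.py <<'E'
AX=np.array([-.419,.0575,.906]);AX/=np.linalg.norm(AX)
TIP=np.array([.548,-.055,.080])
def gun(d): tgt(TIP+AX*(d+.0957),z=-AX)
E
python3 -c "
from h import *
gun(.03)"
```

```text
t16.25 pos [0.4829 0.3101 0.226 ] f [-0.01  0.32 -2.12] w 0.31 gf 59.99802337959409
 travel [-0.3529  0.0614  0.031 ] turn [-24.9   -0.18  -0.12]
```

step_arm(
  commands=[
    {"travel":[-0.045,0.008,0],"turn":[0,0,0]},
    {"travel":[-0.092,0.016,0],"turn":[-6,0,0]},
    {"travel":[-0.14,0.0245,0],"turn":[-12,0,0]},
    {"travel":[-0.188,0.033,0],"turn":[-18,0,0]},
    {"travel":[-0.235,0.041,0],"turn":[-24.9,-0.2,0]},
  ],
)

```text
time: 16.75
position: [0.4855, 0.1016, 0.2217]
tool_rot: [2.163, 1.883, 0.338]
ft_force: [-0.6, 0.9, -3.7]
grip_width: 0.309
grip_force: 60.0
```

```bash
python3 -c "
from h import *
gun(.03)"
```

```text
t16.75 pos [0.4855 0.1016 0.2217] f [-0.59  0.91 -3.67] w 0.309 gf 59.99861500225961
 travel [-0.1468  0.0193  0.0351] turn [-5.23 -0.46 -0.2 ]
```

step_arm(
  commands=[
    {"travel":[-0.045,0,0],"turn":[0,0,0]},
    {"travel":[-0.085,0,0],"turn":[0,0,0]},
    {"travel":[-0.108,0,0],"turn":[0,0,0]},
    {"travel":[-0.115,0,0],"turn":[0,0,0]},
    {"travel":[-0.115,0,0],"turn":[0,0,0]},
  ],
)

```text
time: 17.25
position: [0.473, -0.0071, 0.2214]
tool_rot: [2.164, 1.884, 0.336]
ft_force: [-0.1, -0.1, -4.1]
grip_width: 0.31
grip_force: 60.0
```

step_arm(
  commands=[
    {"travel":[0,0,0],"turn":[0,0,0]},
    {"travel":[0,0,0],"turn":[0,0,0]},
    {"travel":[0,0,0],"turn":[0,0,0]},
    {"travel":[0,0,0],"turn":[0,0,0]},
  ],
)

```text
time: 17.65
position: [0.4743, -0.0039, 0.2225]
tool_rot: [2.158, 1.888, 0.34]
ft_force: [0.2, 1.4, -3.4]
grip_width: 0.316
grip_force: 60.0
```

```bash
python3 -c "
from h import *
gun(.03)"
```

```text
t17.65 pos [ 0.4743 -0.0039  0.2225] f [ 0.2   1.43 -3.36] w 0.316 gf 59.998625200241804
 travel [-0.041   0.0154  0.0356] turn [-5.2  -0.59  0.05]
```

step_arm(
  commands=[
    {"travel":[-0.02,0.008,0.005],"turn":[-2.5,-0.3,0]},
    {"travel":[-0.041,0.0154,0.02],"turn":[-5.2,-0.6,0]},
    {"travel":[-0.041,0.0154,0.0356],"turn":[-5.2,-0.6,0]},
    {"travel":[-0.041,0.0154,0.0356],"turn":[-5.2,-0.6,0]},
    {"travel":[-0.041,0.0154,0.0356],"turn":[-5.2,-0.6,0]},
  ],
)

```text
time: 18.15
position: [0.4955, -0.0481, 0.1943]
tool_rot: [2.098, 1.83, 0.406]
ft_force: [1.0, -0.9, -3.3]
grip_width: 0.312
grip_force: 60.0
```

step_arm(
  commands=[
    {"travel":[0,0,0],"turn":[0,0,0]},
    {"travel":[0,0,0],"turn":[0,0,0]},
  ],
)

```text
time: 18.35
position: [0.496, -0.0491, 0.1953]
tool_rot: [2.097, 1.827, 0.407]
ft_force: [-0.4, 1.0, -3.2]
grip_width: 0.31
grip_force: 60.0
```

```bash
python3 - <<'E'
from h import *
gun(.03);gun(.005)
a=shot('scene','s6')[:,:,::-1];b=shot('top','t6')[:,:,::-1]
s=ctrl.get_state();z=Ro.from_rotvec(s['tool_rot']).as_matrix()[:,2];M=s['position']+z*.0957
print('mouth',M,proj('scene',M),'tip',proj('scene',TIP))
def up(i,x,y,w,h): return cv2.resize(i[y:y+h,x:x+w],(600,600),interpolation=cv2.INTER_CUBIC)
cv2.imwrite('pics/c7.png',up(a,205,145,60,60))
E
```

```text
t18.35 pos [ 0.496  -0.0491  0.1953] f [-0.38  0.96 -3.24] w 0.31 gf 59.99842755496502
 travel [ 0.0012 -0.0014  0.0009] turn [ 0.13  0.07 -0.05]
t18.35 pos [ 0.496  -0.0491  0.1953] f [-0.38  0.96 -3.24] w 0.31 gf 59.99842755496502
 travel [ 0.0012 -0.0014  0.0259] turn [ 0.13  0.07 -0.05]
mouth [ 0.53599631 -0.05522472  0.10834882] [235.1699261  167.92507924] tip [235.36494456 179.62882199]
```

View pics/c7.png

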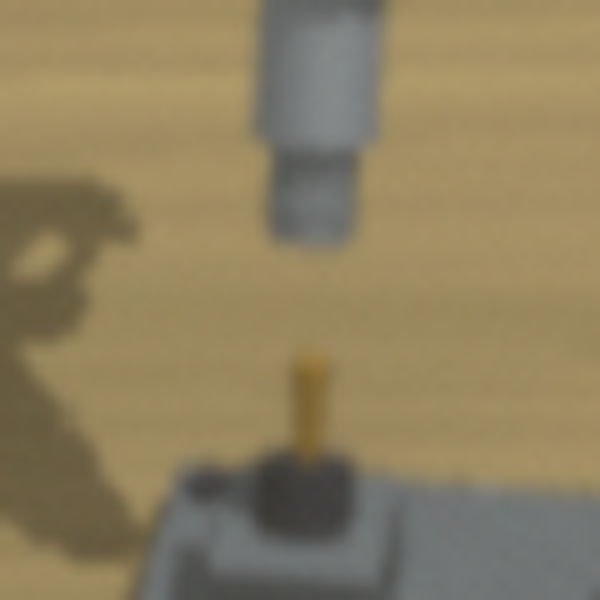

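The last picture shows the nose mouth at scene (236.2,169) squarely above the nipple tip at (236.3,180.2), so they line up. Advancing along the axis.

step_arm(
  commands=[
    {"travel":[0.0006,-0.0007,0.008],"turn":[0,0,0]},
    {"travel":[0.0006,-0.0007,0.016],"turn":[0,0,0]},
    {"travel":[0.0006,-0.0007,0.024],"turn":[0,0,0]},
    {"travel":[0.0006,-0.0007,0.03],"turn":[0,0,0]},
    {"travel":[0.0006,-0.0007,0.034],"turn":[0,0,0]},
  ],
)

```text
time: 18.95
position: [0.5089, -0.0515, 0.162]
tool_rot: [2.101, 1.826, 0.404]
ft_force: [-0.3, 0.1, -3.2]
grip_width: 0.309
grip_force: 60.0
```

```bash
cat >> h.py <<'E'
def rep():
    s=ctrl.get_state();R=Ro.from_rotvec(s['tool_rot']);print('F tool',R.inv().apply(np.array(s['ft_force'])-[0,0,-3.2]).round(2),'M',R.inv().apply(s['torque']).round(3));gun(0)
E
python3 -c "
from h import *
rep()"
```

```text
F tool [ 0.08 -0.28 -0.16] M [ 0.842  0.098 -0.077]
t18.95 pos [ 0.5089 -0.0515  0.162 ] f [-0.31  0.13 -3.17] w 0.309 gf 59.99880985356867
 travel [ 0.0018  0.0008 -0.0048] turn [-0.03  0.13 -0.16]
```

step_arm(
  commands=[
    {"travel":[0.0005,0,0.002],"turn":[0,0,0]},
    {"travel":[0.0005,0,0.004],"turn":[0,0,0]},
    {"travel":[0.0005,0,0.006],"turn":[0,0,0]},
    {"travel":[0.0005,0,0.006],"turn":[0,0,0]},
  ],
)

```text
time: 19.35
position: [0.512, -0.051, 0.1579]
tool_rot: [2.099, 1.826, 0.406]
ft_force: [1.0, 0.3, -3.8]
grip_width: 0.31
grip_force: 60.0
```

```bash
python3 -c "
from h import *
rep()"
```

```text
F tool [0.44 0.56 0.96] M [ 0.694  0.225 -0.043]
t19.35 pos [ 0.512  -0.051   0.1579] f [ 0.96  0.31 -3.83] w 0.31 gf 59.997922126203775
 travel [ 0.0009 -0.0001 -0.0098] turn [ 0.09  0.11 -0.15]
```

step_arm(
  commands=[
    {"travel":[0.0005,0,0.002],"turn":[0,0,0]},
    {"travel":[0.0005,0,0.004],"turn":[0,0,0]},
    {"travel":[0.0005,0,0.005],"turn":[0,0,0]},
    {"travel":[0.0005,0,0.005],"turn":[0,0,0]},
  ],
)

```text
time: 19.75
position: [0.5142, -0.0512, 0.1538]
tool_rot: [2.099, 1.825, 0.406]
ft_force: [-3.6, 0.2, 2.4]
grip_width: 0.309
grip_force: 60.0
```

```bash
python3 -c "
from h import *
rep()"
```

```text
F tool [-0.32 -0.9  -6.64] M [ 1.026 -0.108 -0.063]
t19.75 pos [ 0.5142 -0.0512  0.1538] f [-3.64  0.19  2.43] w 0.309 gf 60.00006353482604
 travel [ 0.0008 -0.0004 -0.0144] turn [ 0.11  0.13 -0.16]
```

step_arm(
  commands=[
    {"travel":[0.0003,0,0.002],"turn":[0,0,0]},
    {"travel":[0.0003,0,0.004],"turn":[0,0,0]},
    {"travel":[0.0003,0,0.006],"turn":[0,0,0]},
    {"travel":[0.0003,0,0.0068],"turn":[0,0,0]},
    {"travel":[0.0003,0,0.0068],"turn":[0,0,0]},
  ],
)

```text
time: 20.25
position: [0.5169, -0.0514, 0.1488]
tool_rot: [2.1, 1.825, 0.405]
ft_force: [-14.9, 1.0, 16.7]
grip_width: 0.309
grip_force: 60.0
```

```bash
python3 -c "
from h import *
rep()"
```

```text
F tool [ -1.09  -5.03 -24.32] M [ 2.124 -0.475 -0.   ]
t20.25 pos [ 0.5169 -0.0514  0.1488] f [-14.88   1.02  16.69] w 0.309 gf 60.016771238297224
 travel [ 0.0006 -0.0007 -0.0201] turn [ 0.08  0.16 -0.16]
```

step_arm(
  commands=[
    {"travel":[0,-0.0007,-0.0003],"turn":[0,0,0]},
    {"travel":[0,-0.0007,-0.0003],"turn":[0,0,0]},
    {"travel":[0,-0.0007,-0.0003],"turn":[0,0,0]},
  ],
)

```text
time: 20.55
position: [0.5166, -0.0513, 0.1488]
tool_rot: [2.099, 1.824, 0.406]
ft_force: [-11.2, 1.2, 15.2]
grip_width: 0.312
grip_force: 60.0
```

```bash
python3 -c "
from h import *
rep()
print(ctrl.get_state()['joint_positions'])"
```

```text
F tool [ -0.42  -2.34 -21.4 ] M [ 1.65e+00 -3.64e-01  1.00e-03]
t20.55 pos [ 0.5166 -0.0513  0.1488] f [-11.16   1.17  15.17] w 0.312 gf 60.004279520362616
 travel [ 0.0006 -0.0004 -0.0199] turn [ 0.15  0.15 -0.16]
[ 0.20015028 -0.18050716 -0.17458229  2.23607346  0.03364841  0.64722729
 -0.14061661]
```

```bash
python3 - <<'E'
from h import *
for f in('s0','s6',None):
    i=cv2.imread(f'pics/{f}.png') if f else shot('scene','s7')[:,:,::-1].copy()
    hs=cv2.cvtColor(i[172:200,228:246],cv2.COLOR_BGR2HSV)
    print(f,'S at cols 235-237 rows172..199',hs[:,7:10,1].mean(1).astype(int).tolist(),'V',hs[:,7:10,2].mean(1).astype(int).tolist())
i=cv2.imread('pics/s7.png')
# gun axis: edges of barrel in rows above
for r in range(140,190,5):
    print(r,i[r,224:250].max(1).tolist())
s=ctrl.get_state();z=Ro.from_rotvec(s['tool_rot']).as_matrix()[:,2]
for d in(.0957,.07,.04):print(proj('scene',s['position']+z*d))
rep()
E
```

```text
s0 S at cols 235-237 rows172..199 [99, 99, 99, 100, 101, 101, 101, 107, 123, 141, 145, 141, 140, 137, 136, 133, 134, 127, 110, 67, 31, 19, 15, 18, 15, 16, 7, 6] V [157, 155, 152, 151, 150, 151, 151, 151, 151, 144, 132, 127, 127, 128, 128, 129, 129, 122, 106, 85, 70, 66, 65, 65, 65, 67, 74, 94]
s6 S at cols 235-237 rows172..199 [100, 99, 98, 101, 100, 99, 100, 105, 123, 141, 148, 143, 138, 137, 135, 133, 133, 129, 108, 66, 25, 16, 15, 13, 14, 10, 6, 6] V [158, 157, 154, 152, 152, 153, 153, 154, 153, 146, 134, 128, 129, 130, 130, 131, 131, 125, 107, 84, 70, 66, 65, 65, 66, 67, 74, 96]
None S at cols 235-237 rows172..199 [8, 8, 8, 7, 7, 8, 8, 8, 5, 7, 6, 7, 8, 10, 9, 6, 22, 61, 82, 51, 16, 13, 12, 13, 10, 5, 4, 8] V [134, 133, 134, 134, 135, 134, 130, 115, 96, 95, 106, 112, 117, 119, 118, 115, 110, 103, 90, 74, 68, 65, 64, 65, 65, 65, 75, 96]
140 [158, 159, 158, 158, 158, 157, 156, 142, 92, 51, 47, 46, 45, 46, 46, 46, 44, 47, 52, 85, 134, 155, 157, 159, 158, 159]
145 [160, 160, 160, 160, 160, 161, 159, 143, 89, 48, 46, 46, 46, 45, 46, 46, 47, 46, 57, 100, 148, 160, 160, 161, 159, 161]
1
[... 620 characters left out ...]
163, 163, 164]
175 [148, 150, 152, 153, 150, 134, 111, 107, 113, 121, 126, 132, 134, 137, 136, 131, 127, 125, 140, 150, 153, 154, 154, 155, 154, 154]
180 [155, 156, 155, 156, 156, 155, 146, 115, 93, 95, 94, 97, 96, 95, 95, 104, 133, 151, 157, 157, 157, 158, 159, 158, 157, 156]
185 [157, 156, 158, 157, 158, 156, 145, 107, 99, 108, 115, 119, 119, 120, 116, 124, 151, 156, 157, 158, 157, 159, 158, 159, 159, 158]
[234.6036989  187.20040398]
[235.12315134 177.45726918]
[235.73547361 165.96429617]
F tool [ -1.35  -2.69 -21.17] M [ 1.675 -0.412 -0.063]
t20.60 pos [ 0.5166 -0.0513  0.1489] f [-11.52   0.28  14.81] w 0.316 gf 60.00436758622527
 travel [ 0.0006 -0.0004 -0.0199] turn [ 0.15  0.15 -0.16]
```

step_arm(
  commands=[
    {"travel":[0,-0.0003,0],"turn":[0,0,0]},
    {"travel":[0,-0.0003,0],"turn":[0,0,0]},
    {"travel":[0,-0.0003,0],"turn":[0,0,0]},
    {"travel":[0,-0.0003,0],"turn":[0,0,0]},
    {"travel":[0,-0.0003,0],"turn":[0,0,0]},
  ],
)

```text
time: 21.1
position: [0.5165, -0.0513, 0.1488]
tool_rot: [2.099, 1.824, 0.406]
ft_force: [-11.0, 0.3, 14.0]
grip_width: 0.311
grip_force: 60.0
```

```bash
python3 -c "
from h import *
rep()
print(ctrl.close_job())"
```

```text
F tool [ -1.2   -2.53 -20.23] M [ 1.562 -0.472 -0.072]
t21.10 pos [ 0.5165 -0.0513  0.1488] f [-10.96   0.35  14.02] w 0.311 gf 60.004156697541475
 travel [ 0.0006 -0.0003 -0.0199] turn [ 0.18  0.15 -0.16]
the job is handed in; nothing more can be done
None
```

I handed in the job at 21.1 s: the collar and washer look home on the pin and let go, and the gun is still pressed on the nipple at about 20 N. The force and the short length of brass still showing say it is past the snap. The hand-in returned no verdict.

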